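Sort crock lids and press blocks into their pens in the cellar

ROBOT

A 6-joint arm with a two-finger parallel gripper is mounted at the origin on the work surface. World frame = base frame: x ahead of the robot, y to its left, z up, the work surface at z = 0. Lengths are in m, angles in rad, forces in N, time in s.
With the tool pointing down it reaches from about 0.375 to 0.975 m from the base axis. Payload 3.8 kg.
Tool frame: the origin (TCP) lies at the very end of the fingers, on their centre line; the grasp point (between the pads) lies 19 mm behind it; z points along the fingers, y is the line along which they close (so a half turn about z gives the same grasp; the last joint's range is limited). The gripper opens to 85 mm and grips with 20 to 120 N. Pads are 22 mm wide; open, the fingers measure 114 mm over their backs; the gripper's body (76 mm by 85 mm) begins 54 mm behind the grasp point. The pads swing forward as they close: fully open they stand 13 mm farther back than shut.
Start: joints at [-1.329, 0.264, 1.604, -0, 1.274, -0.037], TCP at [0.186, -0.649, 0.208] pointing down, gripper open.
Joint ranges: [-2.63, 2.63], [-0.94, 2.18], [0.31, 2.57], [-1.31, 4.45], [0, 2.66], [-2.55, 2.55]. Speed limits (rad/s): [2.57, 2.57, 3.14, 3.14, 3.14, 3.14].

INTERFACE

Orientations are given as a unit quaternion [x, y, z, w].
In Python, from cell import status, optics, ticket gives the robot as it stands.
- The arm moves only by the tool step_arm, never from a script. Its argument "series" is a list of rows, each an object with "linear": the shift along the tool's x, y, z in m, a list of three; "twist": the turn about the tool's z in degrees. In form: [{"linear": [dx, dy, dz], "twist": twist}, ...]. A call has 1 to 10 rows; each row shifts and turns the commanded pose from where the row before left it, along the tool's axes as they then stand; what a row does not reach is not made up. A row lasts 1/8 s, in which the tool goes at most 62.5 mm and 10.7 degrees, less where a joint would pass 70% of its speed; a pose out of reach is approached as far as the arm can. A call is refused whole if a number of a shift passes 0.0625 or a number of a turn 10.7, either way. A call with a gripper value outside its range is refused whole. "claw" is the closure, from 0 (fully open) to 1 (shut), set as the call begins (left out, the last holds). The fingers move at their own pace and stop on an object; "force" is the grip in N (left out, the last holds). Time passes only in rows, so rows that do not move let the fingers close. It gives the time, the measured TCP pose, the force, the opening and the grip force at its end, in the units of the state.
- status.sense(): the state, without advancing time (a new reading comes with each control period).
- optics.snapshot(name): name is "scene" or "top" or "wrist"; returns a dict with "pixels" (420x560x3 uint8, blue, green, red), "mtx" (3x3 intrinsics, pixels), "T" (4x4, takes a point from camera to world coordinates). Camera axes: x right, y down, z forward; pixel columns grow to the right and rows downward; lengths in m; the calibration is good to about 2 mm. A picture is of the moment at which its call begins. There is no depth.
- ticket.job_done(): hands the job in; it is judged then, once.
The state is a dict: "time_s": time; "joints": joint angles; "dq": joint speeds; "joint_torque": joint torques, N m; "tcp_pos": TCP position; "ee_rot": TCP orientation; "force": force on the tool from outside, world axes, zero at the start; "ft_torque": the same for the moment, N m; "finger_gap": opening from 0.0 (shut) to 1.0 (fully open); "grip_force": force on a finger pad.
Only numpy, scipy, OpenCV 4.12 (cv2) and the standard library are available. Lean on these libraries where they do the work, as an engineer would, in place of code of your own. Each camera call takes 0.05 s, during which the arm holds its last target. There are 200 camera calls.

TASK

Put the washed wooden gear away: slide both round lids into the pen whose ledge carries the sample lid, wholly inside it, and slide the oblong block into the other pen, the one with the sample block, until one long side lies flat against the back ledge. Slide them along the table without lifting them, and leave the little stoneware flask standing among them, and everything else, where it is.

Things in the scene. Friction and masses are not known exactly. Their poses are not given: they have to be found in the camera images.
- lid_a: loose round pale wooden crock lid lying flat, 60 across and 16 thick (upright rim), with a central mushroom knob 22 across reaching 36 above the table, about 0.1 kg. Origin: centre of the underside, z up. One of two alike
- lid_b: loose round pale wooden crock lid lying flat, 60 across and 16 thick (upright rim), with a central mushroom knob 22 across reaching 36 above the table, about 0.1 kg. Origin: centre of the underside, z up. One of two alike
- block: loose oblong pale wooden press block lying flat, 72 (its x) by 36 (its y) by 30 high, about 0.1 kg. Origin: centre of the underside; its long side starts within 0.25 rad of world x
- pen_left: fixed brown wooden pen on the robot's left (+y): back ledge 100 deep, 50 high; two side walls 12 thick, 35 high; no floor (the table is its floor); mouth open to the table's middle. Enclosed floor 360 (its x) by 120 (its y). Origin: centre of that floor, at table height; x along the ledge, away from the robot; ledge's face at y = +60, mouth at y = -60. Yaw within 0.06 rad
- pen_right: fixed brown wooden pen on the robot's right (-y): back ledge 100 deep, 50 high; two side walls 12 thick, 35 high; no floor (the table is its floor); mouth open to the table's middle. Enclosed floor 360 (its x) by 120 (its y). Origin: centre of that floor, at table height; x along the ledge, away from the robot; ledge's face at y = -60, mouth at y = +60. Yaw within 0.06 rad
- sample_lid: a lid just like the loose ones, fixed on top of the back ledge (50 above the table) of one of the two pens: that pen is for the lids. Origin: centre of its underside
- sample_block: a block just like the loose one, fixed on top of the back ledge (50 above the table) of the other pen: that pen is for the block. Origin: centre of its underside
- flask: bystander: small terracotta flask, 44 across and 72 high, 0.15 kg, standing loose; leave it. Origin: centre of underside. Lids, block and flask start in one row running away from the robot between the pens, in any order, about 83 mm apart, staggered sideways by up to 45; nothing else stands between row and pens
- cork_a: bystander, loose, leave it: standing cork 24 across and 44 high beyond the far end of the row; origin: centre of the underside
- cork_b: bystander, loose, leave it: the same as cork_a
- mug: bystander, loose, leave it: white mug 72 across, 85 high, beyond the row; origin: centre of the underside
- brush: bystander, loose, leave it: hand brush lying roughly along y on the robot's side of the left pen; origin on its underside
There are look-alikes about, which are no part of the job. What is shaped like the lid_a but green or turquoise is not meant. What is shaped like the lid_b but green is not meant.

How it is judged:
By the outcome, as a careful person would: the job done as asked, in the order asked, and still so for the second after the job is handed in, with the robot touching nothing.
It also fails if it takes over 61 s, if anything falls off the work surface, if the arm or the gripper's body presses on something with over 40 N, if the wrist force passes 120 N, or if a joint passes its speed limit or range.

## Working session

There is one attempt and no reset: what is moved stays moved. The work goes in short steps, Python scripts to look and compute and a tool call to move; the robot and the scene stay as the last step left them, time stands still between calls to the robot, and variables do not carry over. Pictures are saved under pics/ and viewed, at most 10 in all, crops included, and the job is handed in when it is done.

Besides the shell and the picture viewer there is one more tool, called after "Call:" as name(argument=value, ...), one argument or row to a line, values as JSON. step_arm: Moves the arm, as the interface text tells. Its arguments: {"type":"object","properties":{"series":{"type":"array","items":{"type":"object","properties":{"linear":{"type":"array","items":{"type":"number"}},"twist":{"type":"number"}}}},"claw":{"type":"number"},"force":{"type":"number"}},"required":["series"]}

```bash
ls; mkdir -p pics; cat > h.py <<'E'
import numpy as np, cv2
from cell import status, optics, ticket
def snap(n,f=None):
    s=optics.snapshot(n)
    s={k:np.array(v) for k,v in s.items()}
    if f: cv2.imwrite('pics/'+f,s['pixels'])
    np.savez('last_'+n,**s)
    return s
def px2w(s,u,v,z):
    d=s['T'][:3,:3]@np.linalg.solve(s['mtx'],[u,v,1.]); o=s['T'][:3,3]
    return o+d*(z-o[2])/d[2]
def w2px(s,p):
    c=np.linalg.inv(s['T'])@np.r_[p,1]; q=s['mtx']@c[:3]; return q[:2]/q[2]
E
python3 - <<'E'
from h import *
a=snap('top','top0.png');b=snap('scene','scene0.png')
print(a['T'],a['mtx'],b['T']);s=status.sense();print(s)
E
```

```text
pics
[[-1.32455471e-01 -9.68998935e-01  2.08558416e-01  3.12983850e-01]
 [-9.91188355e-01  1.29258174e-01 -2.89477043e-02  1.47115156e-02]
 [ 1.09241462e-03 -2.10554955e-01 -9.77581412e-01  1.15124364e+00]
 [ 0.00000000e+00  0.00000000e+00  0.00000000e+00  1.00000000e+00]] [[399.9475974    0.         274.92108812]
 [  0.         399.9475974  202.49019998]
 [  0.           0.           1.        ]] [[ 0.09698909  0.57570399 -0.81188548  1.56004057]
 [ 0.99504954 -0.07384772  0.0665051  -0.06551827]
 [-0.02166864 -0.81431654 -0.58001641  0.79259736]
 [ 0.          0.          0.          1.        ]]
{'time_s': 0.1, 'joints': array([-1.32892812e+00,  2.64683905e-01,  1.60522954e+00, -8.56434730e-06,
        1.27371998e+00, -3.68949394e-02]), 'dq': array([ 0.0003735 , -0.00089354, -0.00205665,  0.00037924,  0.00181833,
        0.00149484]), 'joint_torque': array([ 6.48070800e-04, -5.16705573e+01, -3.68588877e+01, -3.66617166e-05,
        6.19679864e-03, -8.18860798e-06]), 'tcp_pos': array([ 0.18556604, -0.64825354,  0.20668674]), 'ee_rot': array([ 9.90301414e-01,  1.38931887e-01, -1.08464839e-04, -1.01461353e-03]), 'force': array([-0.27835103, -0.0058354 ,  0.65900228]), 'ft_torque': array([-0.01362264,  0.01189542, -0.02031945]), 'grip_force': 0.0, 'finger_gap': 0.9981393635926448}
```

View pics/top0.png

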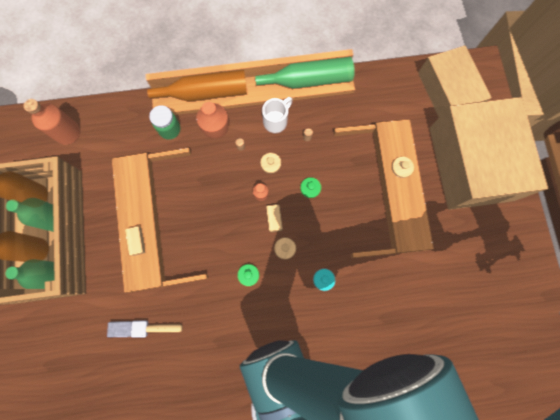

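View pics/scene0.png

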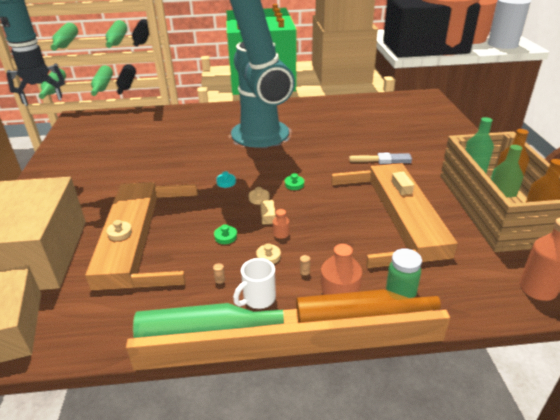

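Top picture candidates, by pixel:
- **Pale lids:** (270,162), and (285,248) in the arm's shadow.
- **Look-alikes, not meant:** green lids (311,187) and (248,275), turquoise lid (325,280).
- **Sample lid:** (403,167) on the right pen, so the lids go right.
- **Block:** loose at (274,217). The sample block is at (134,240) on the left pen, so the block goes left.
- **Flask:** (261,191). Corks at (240,143) and (308,133), mug at (275,115).

Next, one close crop to check the choice.

```bash
python3 - <<'E'
from h import *
s=dict(np.load('last_top.npz'));p=s['pixels']
c=cv2.resize(p[110:300,110:440],None,fx=2.4,fy=2.4,interpolation=cv2.INTER_CUBIC)
c=np.clip(c.astype(float)*1.4,0,255).astype('uint8')
cv2.imwrite('pics/crop0.png',c)
for n,u,v,z in [('lidfar',270,162,.03),('lidnear',285,248,.03),('block',274,217,.03),('flask',261,191,.05),('green1',311,187,.03),('green2',248,275,.03),('turq',325,280,.03),('corkL',240,143,.04),('corkR',308,133,.04),('mug',275,115,.08)]:
    print(n,px2w(s,u,v,z).round(3))
E
```

```text
lidfar [ 0.674 -0.02   0.03 ]
lidnear [ 0.419 -0.029  0.03 ]
block [ 0.511 -0.01   0.03 ]
flask [0.586 0.017 0.05 ]
green1 [ 0.584 -0.128  0.03 ]
green2 [0.359 0.082 0.03 ]
turq [ 0.318 -0.126  0.03 ]
corkL [0.741 0.06  0.04 ]
corkR [ 0.745 -0.143  0.04 ]
mug [ 0.797 -0.051  0.08 ]
```

View pics/crop0.png

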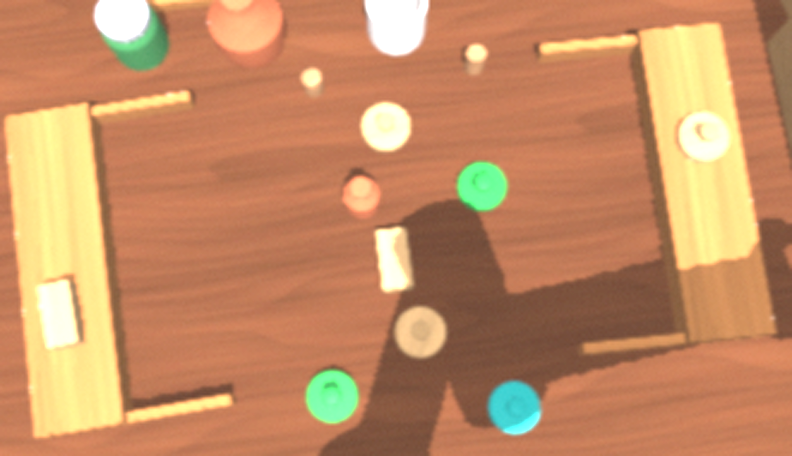

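The crop confirms it. Two pale lids at crop (386,126) and (420,331), the near one only shadowed. The pale block is at (394,259). The bright green and blue lids are not mine. Next I work out the pens and the object positions.

```bash
python3 - <<'E'
from h import *
s=dict(np.load('last_top.npz'))
f=lambda u,v,z:px2w(s,u/2.4+110,v/2.4+110,z).round(3)[:2]
for n,a in dict(R_fartip=(540,50,.035),R_farledge=(638,42,.035),R_neartip=(583,348,.035),R_nearledge=(685,338,.035),Rface_far=(640,30,.05),Rface_near=(690,338,.05),
 L_fartip=(190,97,.035),L_farledge=(92,110,.035),L_neartip=(232,400,.035),L_nearledge=(125,416,.035),Lface_far=(88,105,.05),Lface_near=(125,420,.05),
 lidfar=(386,126,.018),lidnear=(420,331,.018),bl=(383,292,.03),br=(407,288,.03),tl=(376,229,.03),tr=(401,227,.03)).items(): print(n,f(*a))
E
```

```text
R_fartip [ 0.743 -0.224]
R_farledge [ 0.738 -0.346]
R_neartip [ 0.375 -0.213]
R_nearledge [ 0.37  -0.333]
Rface_far [ 0.747 -0.347]
Rface_near [ 0.369 -0.334]
L_fartip [0.739 0.211]
L_farledge [0.739 0.33 ]
L_neartip [0.369 0.195]
L_nearledge [0.368 0.318]
Lface_far [0.74  0.331]
Lface_near [0.363 0.314]
lidfar [ 0.676 -0.023]
lidnear [ 0.421 -0.03 ]
bl [0.471 0.008]
br [ 0.472 -0.021]
tl [0.547 0.006]
tr [ 0.545 -0.024]
```

Call:
step_arm(
  series=[
    {"linear": [0.03,0.0,-0.01],"twist": -10.5},
    {"linear": [0.03,0,0],"twist": -10.5},
    {"linear": [0.03,0,0],"twist": -10.5},
    {"linear": [0.02,0.02,0],"twist": -10.5},
    {"linear": [0.03,0.02,0],"twist": -10.5},
    {"linear": [0.03,0.02,0],"twist": -10.5},
    {"linear": [0.04,0.02,0],"twist": -10.5},
  ],
  claw=0.5,
)

```text
time_s: 0.98
tcp_pos: [0.3842, -0.5367, 0.2169]
ee_rot: [0.708, 0.706, 0.0, -0.0]
force: [0.4, 0.3, -0.6]
finger_gap: 0.499
grip_force: 0.0
```

Call:
step_arm(
  series=[
    {"linear": [0.056,0.004,0]},
    {"linear": [0.056,0.004,0]},
    {"linear": [0.056,0.004,0]},
    {"linear": [0.056,0.004,0]},
    {"linear": [0.056,0.004,0]},
    {"linear": [0.056,0.004,0.01]},
    {"linear": [0.056,0.004,0.01]},
    {"linear": [0.056,0.004,0.01]},
    {"linear": [0.056,0.004,0.01]},
    {"linear": [0.056,0.0,0.01]},
  ],
)

```text
validation failed for argument at $.se...
```

Call:
step_arm(
  series=[
    {"linear": [0,0,0.0]},
  ],
)

```text
validation failed for argument at $.se...
```

```bash
python3 - <<'E'
from h import *
s=snap('wrist','w1.png');print(s['T'].round(4));print(status.sense()['tcp_pos'])
E
```

```text
[[ 1.000e+00 -4.200e-03 -1.600e-03  3.858e-01]
 [-4.400e-03 -9.591e-01 -2.829e-01 -4.636e-01]
 [-3.000e-04  2.829e-01 -9.592e-01  3.830e-01]
 [ 0.000e+00  0.000e+00  0.000e+00  1.000e+00]]
[ 0.38758845 -0.53151667  0.21697859]
```

View pics/w1.png

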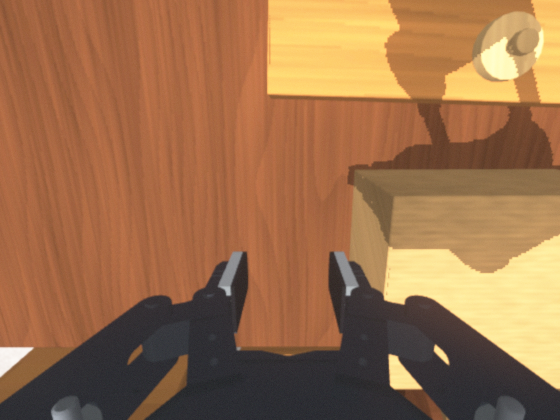

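The move was refused because every row needs a twist value. The wrist view shows the right ledge with the sample lid at (510,45), and a box right of the gripper from column 350. I'll move straight +y first.

Call:
step_arm(
  series=[
    {"linear": [0.056,0.0,0],"twist": 0},
    {"linear": [0.056,0.0,0],"twist": 0},
    {"linear": [0.056,0.0,0],"twist": 0},
    {"linear": [0.056,0.004,0],"twist": 0},
    {"linear": [0.056,0.004,0],"twist": 0},
    {"linear": [0.056,0.004,0.01],"twist": 0},
    {"linear": [0.056,0.004,0.01],"twist": 0},
    {"linear": [0.056,0.005,0.01],"twist": 0},
    {"linear": [0.056,0.006,0.01],"twist": 0},
    {"linear": [0.052,0.006,0.01],"twist": 0},
  ],
)

```text
time_s: 2.28
tcp_pos: [0.4212, 0.0202, 0.1675]
ee_rot: [0.711, 0.704, 0.0, 0.0]
force: [0.9, 0.0, 0.0]
finger_gap: 0.501
grip_force: 0.0
```

Call:
step_arm(
  series=[
    {"linear": [0,0,0.0],"twist": 0},
    {"linear": [0,0,0.0],"twist": 0},
  ],
)

```text
time_s: 2.52
tcp_pos: [0.4213, 0.0182, 0.1677]
ee_rot: [0.71, 0.704, -0.0, 0.0]
force: [-0.0, 0.0, -0.7]
finger_gap: 0.497
grip_force: 0.0
```

```bash
python3 - <<'E'
from h import *
s=snap('wrist','w2.png');print(s['T'].round(4));print(status.sense()['tcp_pos'])
E
```

```text
[[ 1.000e+00 -8.400e-03 -2.900e-03  4.232e-01]
 [-8.900e-03 -9.587e-01 -2.842e-01  9.160e-02]
 [-4.000e-04  2.842e-01 -9.588e-01  3.337e-01]
 [ 0.000e+00  0.000e+00  0.000e+00  1.000e+00]]
[0.42150269 0.01766786 0.16791505]
```

View pics/w2.png

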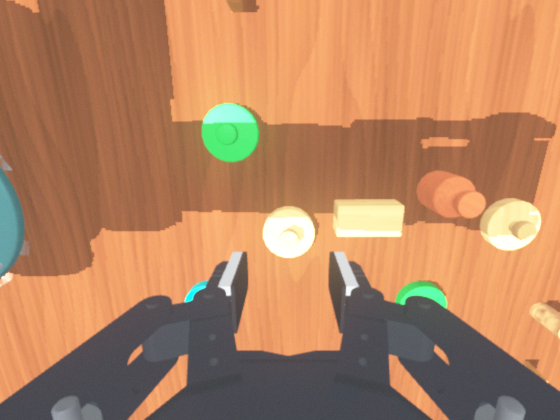

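Wrist view: lid_near rim centre at (289,232), block spanning columns 334–403 and rows 200–236, flask at (450,195), far lid at (510,225).

```bash
python3 - <<'E'
from h import *
s=dict(np.load('last_wrist.npz'))
for n,u,v,z in [('near',289,232,.016),('nearL',263,232,.016),('nearR',315,232,.016),('far',510,224,.016),('flaskbase',440,190,.0),('flasktop',470,205,.072),('b',334,200,.0),('b',402,200,.0),('b',334,236,.03),('b',402,236,.03),('b',334,200,.03),('b',402,200,.03),('b',336,231,.03),('b',400,231,.03),('g2',230,125,.016),('grn1',421,300,.016)]: print(n,px2w(s,u,v,z).round(4))
E
```

```text
near [ 0.4234 -0.0267  0.016 ]
nearL [ 0.3935 -0.0265  0.016 ]
nearR [ 0.4532 -0.027   0.016 ]
far [ 0.6753 -0.0192  0.016 ]
flaskbase [0.5985 0.0175 0.    ]
flasktop [0.5902 0.0191 0.072 ]
b [0.4763 0.0067 0.    ]
b [0.5557 0.006  0.    ]
b [ 0.473  -0.0266  0.03  ]
b [ 0.548  -0.0273  0.03  ]
b [0.4715 0.0143 0.03  ]
b [0.5438 0.0137 0.03  ]
b [ 0.475  -0.0208  0.03  ]
b [ 0.5452 -0.0214  0.03  ]
g2 [0.3632 0.0918 0.016 ]
grn1 [ 0.5858 -0.1176  0.016 ]
```

Call:
step_arm(
  series=[
    {"linear": [0.012,0.002,0.04],"twist": 0},
    {"linear": [0.0,0.0,0.05],"twist": 0},
    {"linear": [0,0,0.045],"twist": 0},
    {"linear": [0,0,0.02],"twist": 0},
    {"linear": [0,0,0.006],"twist": 0},
    {"linear": [-0.01,0,0.0],"twist": 0},
    {"linear": [-0.01,0,0.0],"twist": 0},
    {"linear": [-0.01,0,0.0],"twist": 0},
    {"linear": [-0.01,0,0.0],"twist": 0},
    {"linear": [-0.01,0,0.0],"twist": 0},
  ],
)

```text
time_s: 3.82
tcp_pos: [0.4234, -0.0203, 0.0072]
ee_rot: [0.71, 0.704, 0.0, 0.0]
force: [0.0, 0.1, 0.5]
finger_gap: 0.498
grip_force: 0.0
```

```bash
python3 - <<'E'
from h import *
s=snap('wrist','w3.png');print(status.sense()['tcp_pos'])
E
```

```text
[ 0.42338958 -0.0210314   0.00711827]
```

View pics/w3.png

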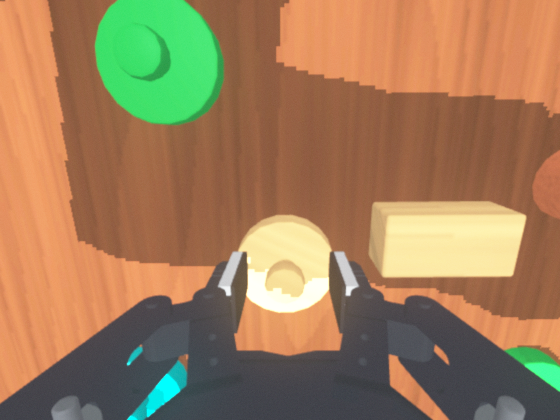

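```bash
python3 - <<'E'
from h import *
s=dict(np.load('last_wrist.npz'))
print([px2w(s,u,v,.016).round(4) for u,v in [(238,260),(333,260),(285,216),(285,311)]])
print([w2px(s,np.array(p)).round(0) for p in [(.4234-.021,-.021+.011,.007),(.4234-.021,-.021-.011,.007),(.4234-.021,-.021,.014),(.4234,-.021,.007)]])
E
```

```text
[array([ 0.3954, -0.0226,  0.016 ]), array([ 0.451 , -0.0232,  0.016 ]), array([0.4232, 0.0041, 0.016 ]), array([ 0.4225, -0.0575,  0.016 ])]
[array([251., 234.]), array([252., 267.]), array([250., 256.]), array([286., 251.])]
```

The fingers passed over the rim because the half-open tips sit higher than the TCP. I'll back off, go lower and push the rim with the two-finger cradle.

Call:
step_arm(
  series=[
    {"linear": [0.025,0,0],"twist": 0},
    {"linear": [0.025,0,0.0],"twist": 0},
    {"linear": [0,0,0.0035],"twist": 0},
    {"linear": [0,0,0.0035],"twist": 0},
    {"linear": [-0.012,0,0],"twist": 0},
    {"linear": [-0.012,0,0],"twist": 0},
    {"linear": [-0.012,0,0.0],"twist": 0},
    {"linear": [-0.012,0,0.0],"twist": 0},
    {"linear": [-0.012,0,0.0],"twist": 0},
    {"linear": [-0.012,0,0.0],"twist": 0},
  ],
)

```text
time_s: 5.12
tcp_pos: [0.423, -0.0425, -0.0001]
ee_rot: [0.71, 0.704, 0.0, 0.0]
force: [-0.4, -0.6, -0.1]
finger_gap: 0.501
grip_force: 0.0
```

```bash
python3 - <<'E'
from h import *
s=snap('wrist','w4.png');t=status.sense();print(t['tcp_pos'],t['force'])
p=s['pixels'];hsv=cv2.cvtColor(p,cv2.COLOR_BGR2HSV)
for u,v in [(285,235),(260,260),(285,225),(180,200),(285,300)]: print(u,v,hsv[v,u])
col=p[180:330,285].astype(int); print(col[::6].tolist())
E
```

```text
[ 4.23171866e-01 -4.33536243e-02 -2.26148484e-06] [-0.08331342 -0.40257255 -0.10326852]
285 235 [ 22  98 247]
260 260 [ 24  86 252]
285 225 [ 23  87 252]
180 200 [ 11 139 149]
285 300 [ 12 146 232]
[[85, 123, 176], [151, 219, 245], [168, 234, 252], [168, 235, 252], [176, 240, 254], [168, 235, 252], [167, 236, 252], [172, 237, 253], [125, 181, 221], [142, 206, 238], [156, 226, 249], [155, 223, 248], [152, 219, 245], [148, 217, 245], [144, 215, 243], [149, 218, 245], [180, 243, 254], [248, 255, 255], [101, 155, 234], [98, 153, 233], [99, 153, 232], [91, 143, 224], [94, 140, 223], [97, 142, 224], [97, 143, 224]]
```

```bash
python3 - <<'E'
from h import *
p=dict(np.load('last_wrist.npz'))['pixels']
cv2.imwrite('pics/w4c.png',cv2.resize(p[170:340,180:390],None,fx=3.5,fy=3.5,interpolation=cv2.INTER_CUBIC))
E
```

```text
(no output)
```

View pics/w4c.png

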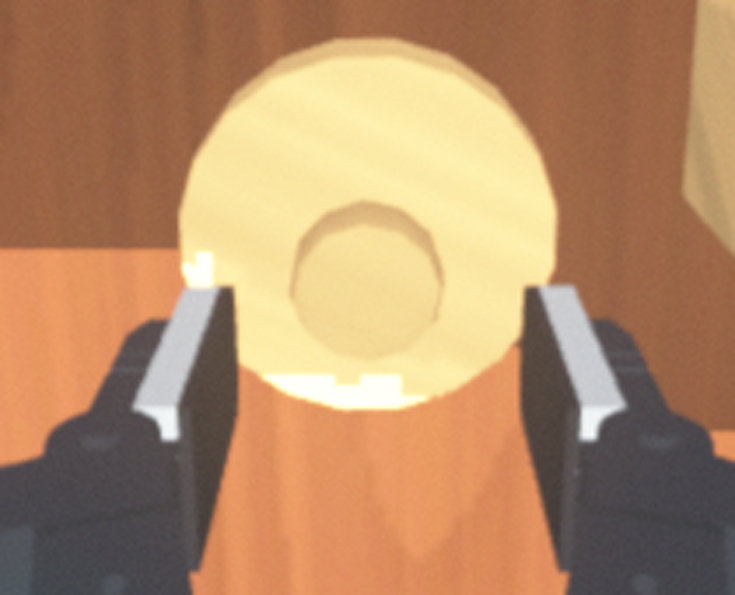

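The pads stand about 25 mm above the commanded TCP plane, and the lid's knob at crop (367,280) shows it hasn't moved. I'll back off, raise, shut the fingers and check where the tips really are.

Call:
step_arm(
  series=[
    {"linear": [0.03,0,0],"twist": 0},
    {"linear": [0.035,0,-0.01],"twist": 0},
    {"linear": [0,0,-0.01],"twist": 0},
    {"linear": [0,0,0],"twist": 0},
    {"linear": [0,0,0],"twist": 0},
    {"linear": [0,0,0],"twist": 0},
  ],
  claw=1,
  force=20,
)

```text
time_s: 5.92
tcp_pos: [0.4232, 0.0228, 0.0195]
ee_rot: [0.711, 0.703, -0.0, -0.0]
force: [-0.3, 0.1, 0.4]
finger_gap: -0.002
grip_force: 0.0
```

```bash
python3 - <<'E'
from h import *
s=snap('wrist');t=status.sense();c=t['tcp_pos'];print(c,t['force'],t['finger_gap'],s['mtx'][0,0])
for d in (0,.01,.02): print(d,[w2px(s,c+np.array([0,y,d])).round(0) for y in(0,.011)])
cv2.imwrite('pics/w5c.png',cv2.resize(s['pixels'][150:350,170:400],None,fx=2.5,fy=2.5,interpolation=cv2.INTER_CUBIC))
E
```

```text
[0.42320716 0.0229031  0.01950247] [-0.17621937  0.90243726  0.00134892] -0.0036621752586809215 294.22311557056844
0 [array([286., 250.]), array([286., 233.])]
0.01 [array([286., 257.]), array([286., 239.])]
0.02 [array([286., 265.]), array([285., 246.])]
```

View pics/w5c.png

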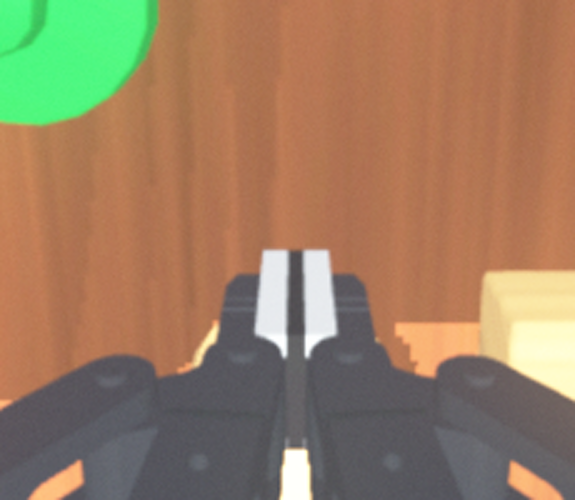

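Call:
step_arm(
  series=[
    {"linear": [0.01,0,0.005],"twist": 0},
    {"linear": [0.0,0,0.005],"twist": 0},
    {"linear": [0,0,0.004],"twist": 0},
    {"linear": [0,0,0.002],"twist": 0},
    {"linear": [0,0,0.002],"twist": 0},
    {"linear": [0,0,0],"twist": 0},
  ],
)

```text
time_s: 6.72
tcp_pos: [0.4236, 0.0334, 0.0018]
ee_rot: [0.71, 0.704, -0.0, -0.0]
force: [0.3, -0.1, -0.2]
finger_gap: 0.002
grip_force: 0.0
```

Call:
step_arm(
  series=[
    {"linear": [0,0,0.0015],"twist": 0},
    {"linear": [0,0,0.001],"twist": 0},
    {"linear": [0,0,0.001],"twist": 0},
    {"linear": [0,0,0],"twist": 0},
  ],
)

```text
time_s: 7.22
tcp_pos: [0.4236, 0.0334, -0.0017]
ee_rot: [0.71, 0.704, -0.0, -0.0]
force: [0.4, 0.3, -0.1]
finger_gap: 0.0
grip_force: 0.0
```

Call:
step_arm(
  series=[
    {"linear": [0,0,0.001],"twist": 0},
    {"linear": [0,0,0.001],"twist": 0},
    {"linear": [0,0,0.001],"twist": 0},
    {"linear": [0,0,0.001],"twist": 0},
    {"linear": [0,0,0],"twist": 0},
  ],
)

```text
time_s: 7.85
tcp_pos: [0.4236, 0.0334, -0.0057]
ee_rot: [0.71, 0.704, -0.0, -0.0]
force: [-0.8, 0.4, -0.7]
finger_gap: -0.0
grip_force: 0.0
```

Call:
step_arm(
  series=[
    {"linear": [0,0,0],"twist": 0},
    {"linear": [0,0,0],"twist": 0},
    {"linear": [0,0,0.002],"twist": 0},
    {"linear": [0,0,0.002],"twist": 0},
    {"linear": [0,0,0.002],"twist": 0},
    {"linear": [0,0,0.001],"twist": 0},
    {"linear": [0,0,0.001],"twist": 0},
    {"linear": [0,0,0.0],"twist": 0},
  ],
  claw=0.5,
)

```text
time_s: 8.85
tcp_pos: [0.4236, 0.0335, -0.0137]
ee_rot: [0.71, 0.704, -0.0, -0.0]
force: [0.3, -0.1, 0.0]
finger_gap: 0.501
grip_force: 0.0
```

Call:
step_arm(
  series=[
    {"linear": [-0.012,0,0.001],"twist": 0},
    {"linear": [-0.012,0,0.001],"twist": 0},
    {"linear": [-0.012,0,0],"twist": 0},
    {"linear": [-0.012,0,0],"twist": 0},
    {"linear": [-0.012,0,0],"twist": 0},
    {"linear": [-0.012,0,0],"twist": 0},
  ],
)

```text
time_s: 9.6
tcp_pos: [0.423, -0.0395, -0.0156]
ee_rot: [0.71, 0.704, 0.0, 0.0]
force: [-0.2, 0.3, -0.1]
finger_gap: 0.494
grip_force: 0.2
```

```bash
python3 - <<'E'
from h import *
s=snap('wrist');t=status.sense();c=t['tcp_pos'];print(c,t['force'],t['finger_gap'])
h=cv2.cvtColor(s['pixels'],cv2.COLOR_BGR2HSV);col=h[:,285,:];r=np.where((col[:,0]>17)&(col[:,0]<32)&(col[:,1]<140)&(col[:,2]>150))[0];print(r.min(),r.max(),[px2w(s,285,v,.016).round(4) for v in (r.min(),r.max())])
E
```

```text
[ 0.42318317 -0.04038347 -0.01551976] [-1.04722501 -1.0856197   0.98664096] 0.5017447836164168
265 355 [array([ 0.4228, -0.0338,  0.016 ]), array([ 0.4221, -0.089 ,  0.016 ])]
```

The lower tips work and the lid now slides in the cradle. Pushing on into the right pen.

Call:
step_arm(
  series=[
    {"linear": [-0.012,0.001,0],"twist": 0},
    {"linear": [-0.012,0.001,0],"twist": 0},
    {"linear": [-0.012,0.0015,0],"twist": 0},
    {"linear": [-0.012,0.0015,0],"twist": 0},
    {"linear": [-0.012,0.0015,0],"twist": 0},
    {"linear": [-0.012,0.0015,0],"twist": 0},
    {"linear": [-0.012,0.0015,0],"twist": 0},
    {"linear": [-0.012,0.0015,0],"twist": 0},
    {"linear": [-0.012,0.0015,0],"twist": 0},
    {"linear": [-0.012,0.0015,0],"twist": 0},
  ],
)

```text
time_s: 10.9
tcp_pos: [0.436, -0.1595, -0.0156]
ee_rot: [0.71, 0.704, 0.0, -0.0]
force: [0.3, 0.1, 1.2]
finger_gap: 0.501
grip_force: 0.3
```

Call:
step_arm(
  series=[
    {"linear": [-0.012,0.0015,0],"twist": 0},
    {"linear": [-0.012,0.0015,0],"twist": 0},
    {"linear": [-0.012,0.0015,0],"twist": 0},
    {"linear": [-0.012,0.0015,0],"twist": 0},
    {"linear": [-0.012,0.0015,0],"twist": 0},
    {"linear": [-0.012,0.0,0],"twist": 0},
    {"linear": [-0.01,0.0,0],"twist": 0},
    {"linear": [-0.008,0.0,0],"twist": 0},
    {"linear": [-0.006,0,0],"twist": 0},
  ],
)

```text
time_s: 12.02
tcp_pos: [0.4424, -0.2552, -0.0156]
ee_rot: [0.71, 0.704, 0.0, -0.0]
force: [-0.5, 0.4, 1.2]
finger_gap: 0.502
grip_force: 0.3
```

```bash
python3 - <<'E'
from h import *
s=snap('wrist','w6.png');t=status.sense();c=t['tcp_pos'];print(c,t['force'],t['finger_gap'])
h=cv2.cvtColor(s['pixels'],cv2.COLOR_BGR2HSV);col=h[:,285,:];r=np.where((col[:,0]>17)&(col[:,0]<32)&(col[:,1]<140)&(col[:,2]>130))[0];print(r.min(),r.max(),[px2w(s,285,v,.016).round(4) for v in (r.min(),r.max())])
E
```

```text
[ 0.44261124 -0.25573926 -0.01556659] [ 0.01126511 -1.3691848   0.54318838] 0.5026630949281916
265 355 [array([ 0.4423, -0.2495,  0.016 ]), array([ 0.4416, -0.3047,  0.016 ])]
```

View pics/w6.png

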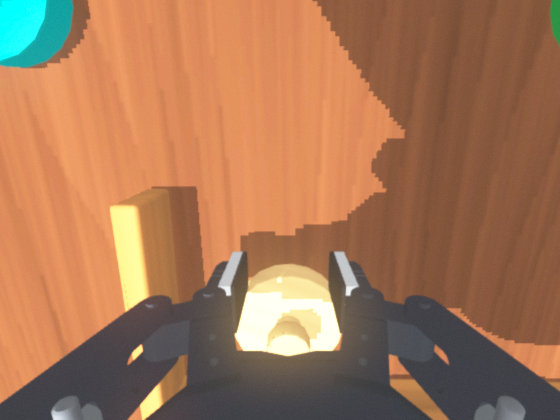

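Lid_near sits in the cradle at (288,330), well past the near wall's tip at row 200, and about 30 mm inside the mouth. I'll retreat and go round to the far lid.

Call:
step_arm(
  series=[
    {"linear": [0.01,0,0],"twist": 0},
    {"linear": [0.02,0,0],"twist": 0},
    {"linear": [0.02,0,-0.02],"twist": 0},
    {"linear": [0.0,0,-0.05],"twist": 0},
    {"linear": [0.03,0.03,-0.05],"twist": 0},
    {"linear": [0.04,0.04,-0.01],"twist": 0},
    {"linear": [0.045,0.045,0],"twist": 0},
    {"linear": [0.045,0.045,0],"twist": 0},
    {"linear": [0.045,0.045,0],"twist": 0},
    {"linear": [0.035,0.026,0],"twist": 0},
  ],
)

```text
time_s: 13.32
tcp_pos: [0.6731, 0.0334, 0.1118]
ee_rot: [0.709, 0.705, 0.0, -0.0]
force: [1.5, -0.1, -0.0]
finger_gap: 0.502
grip_force: 0.0
```

```bash
python3 - <<'E'
from h import *
s=snap('wrist','w7.png');print(status.sense()['tcp_pos'])
h=cv2.cvtColor(s['pixels'],cv2.COLOR_BGR2HSV)
m=((h[...,0]>17)&(h[...,0]<32)&(h[...,1]<140)&(h[...,2]>150)).astype('uint8')
n,l,st,ce=cv2.connectedComponentsWithStats(m)
for i in range(1,n):
    if st[i,4]>100: print(st[i],ce[i].round(),px2w(s,*ce[i],.018).round(4))
E
```

```text
[0.67572248 0.03768345 0.11195069]
[  71  230   91   46 3309] [115. 253.] [ 0.5082 -0.0105  0.018 ]
[ 264  230   61   59 2762] [294. 260.] [ 0.68   -0.0184  0.018 ]
[ 491  250   64   91 2920] [521. 287.] [ 0.9058 -0.0494  0.018 ]
[425 254  34  37 224] [441. 270.] [ 0.8241 -0.0307  0.018 ]
[388 266  30  28 156] [403. 279.] [ 0.7878 -0.0406  0.018 ]
[455 302  51  44 776] [482. 320.] [ 0.8739 -0.0884  0.018 ]
```

View pics/w7.png

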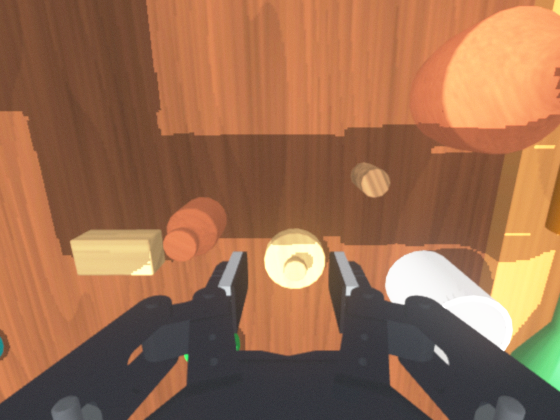

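Far lid at (294,260), so (0.678,-0.019). The fingers will clear the flask (195,230), cork (370,180) and mug (445,300). That was my tenth view, so from here I use numbers only.

Call:
step_arm(
  series=[
    {"linear": [0,0.001,0.03],"twist": 0},
    {"linear": [0.0,0,0.04],"twist": 0},
    {"linear": [0,0,0.035],"twist": 0},
    {"linear": [0,0,0.016],"twist": 0},
    {"linear": [0,0,0.0065],"twist": 0},
    {"linear": [-0.012,0,0],"twist": 0},
    {"linear": [-0.012,0,0],"twist": 0},
    {"linear": [-0.012,0,0],"twist": 0},
    {"linear": [-0.012,0,0],"twist": 0},
    {"linear": [-0.012,0,0],"twist": 0},
  ],
)

```text
time_s: 14.62
tcp_pos: [0.6733, -0.0315, -0.0147]
ee_rot: [0.711, 0.704, 0.001, 0.0]
force: [-0.0, 1.7, 1.2]
finger_gap: 0.501
grip_force: 1.4
```

Call:
step_arm(
  series=[
    {"linear": [-0.012,0,0],"twist": 0},
    {"linear": [-0.012,0,0],"twist": 0},
  ],
)

```text
time_s: 14.88
tcp_pos: [0.6728, -0.0553, -0.0152]
ee_rot: [0.71, 0.704, 0.0, 0.0]
force: [0.4, 2.9, 3.3]
finger_gap: 0.499
grip_force: 1.9
```

```bash
cat >> h.py <<'E'
def blobs(s,z=.018,amin=60):
    h=cv2.cvtColor(s['pixels'],cv2.COLOR_BGR2HSV)
    m=((h[...,0]>17)&(h[...,0]<32)&(h[...,1]<140)&(h[...,2]>130)).astype('uint8')
    n,l,st,ce=cv2.connectedComponentsWithStats(m)
    for i in range(1,n):
        if st[i,4]>amin: print(st[i],ce[i].round(),px2w(s,*ce[i],z).round(4))
E
python3 - <<'E'
from h import *
s=snap('wrist');t=status.sense();print(t['tcp_pos'],t['force']);blobs(s)
print('top');blobs(snap('top'))
E
```

```text
[ 0.67277767 -0.05687381 -0.01521095] [0.32972921 1.83096872 2.06572868]
[446   0  29  27 579] [459.  11.] [0.7422 0.0601 0.018 ]
[477   0  66  21 917] [509.   8.] [0.7615 0.0611 0.018 ]
[   0  167   48   67 1495] [ 19. 201.] [ 0.5491 -0.0147  0.018 ]
[525 198  29  17  80] [540. 206.] [ 0.7923 -0.0198  0.018 ]
[500 209  22  15  65] [512. 217.] [ 0.7803 -0.0248  0.018 ]
[526 224  34  21 101] [542. 234.] [ 0.7968 -0.0339  0.018 ]
[491 227  19  19  84] [501. 236.] [ 0.7772 -0.0345  0.018 ]
[510 231  47  38 257] [531. 249.] [ 0.7931 -0.0413  0.018 ]
[478 232  23  16  66] [488. 240.] [ 0.7711 -0.0366  0.018 ]
[483 245  77  68 787] [527. 275.] [ 0.7944 -0.0559  0.018 ]
[473 254  22  19  83] [484. 262.] [ 0.7713 -0.0482  0.018 ]
[ 235  263  106   94 7643] [288. 312.] [ 0.6736 -0.0761  0.018 ]
[514 290  35  25  91] [531. 301.] [ 0.7996 -0.071   0.018 ]
top
[514  45  17  48 187] [522.  73.] [ 0.8622 -0.8366  0.018 ]
[321  52  24   5  77] [332.  54.] [ 1.0055 -0.2609  0.018 ]
[430  52  23  21 182] [441.  61.] [ 0.936  -0.5955  0.018 ]
[ 442   60  104  135 7019] [495. 138.] [ 0.663  -0.7007  0.018 ]
[393 156  21  21 309] [403. 166.] [ 0.6125 -0.4098  0.018 ]
[363 219  20  20 298] [373. 229.] [ 0.4411 -0.2857  0.018 ]
[125 227  17  28 346] [133. 241.] [0.4984 0.3949 0.018 ]
[257 249  80  28 382] [296. 257.] [ 0.3928 -0.0559  0.018 ]
[366 319  14 101 312] [375. 372.] [ 0.0642 -0.2214  0.018 ]
```

Near lid verified at (0.441,-0.286), inside. The far lid is cradled, so I keep pushing.

Call:
step_arm(
  series=[
    {"linear": [-0.012,0,0],"twist": 0},
    {"linear": [-0.012,0,0],"twist": 0},
    {"linear": [-0.012,0,0],"twist": 0},
    {"linear": [-0.012,0,0],"twist": 0},
    {"linear": [-0.012,0,0],"twist": 0},
    {"linear": [-0.012,0,0],"twist": 0},
    {"linear": [-0.012,0,0],"twist": 0},
    {"linear": [-0.012,0,0],"twist": 0},
    {"linear": [-0.012,0,0],"twist": 0},
    {"linear": [-0.012,0,0],"twist": 0},
  ],
)

```text
time_s: 16.23
tcp_pos: [0.6714, -0.1755, -0.0156]
ee_rot: [0.71, 0.704, -0.0, -0.0]
force: [-0.3, 1.3, -0.4]
finger_gap: 0.498
grip_force: 0.6
```

Call:
step_arm(
  series=[
    {"linear": [-0.012,0,0],"twist": 0},
    {"linear": [-0.012,0,0],"twist": 0},
    {"linear": [-0.012,0,0],"twist": 0},
    {"linear": [-0.012,0,0],"twist": 0},
    {"linear": [-0.012,0,0],"twist": 0},
    {"linear": [-0.012,0,0],"twist": 0},
    {"linear": [-0.008,0,0],"twist": 0},
    {"linear": [-0.005,0,0],"twist": 0},
    {"linear": [0,0,0],"twist": 0},
  ],
)

```text
time_s: 17.35
tcp_pos: [0.6707, -0.2601, -0.0154]
ee_rot: [0.71, 0.704, -0.0, 0.0]
force: [-0.4, 0.1, -0.6]
finger_gap: 0.505
grip_force: 0.0
```

Call:
step_arm(
  series=[
    {"linear": [0.01,0,0],"twist": 0},
    {"linear": [0.02,0,0],"twist": 0},
    {"linear": [0.02,0,-0.02],"twist": 0},
    {"linear": [0.0,0,-0.05],"twist": 0},
    {"linear": [0.03,-0.03,-0.05],"twist": 0},
    {"linear": [0.04,-0.04,-0.01],"twist": 0},
    {"linear": [0.03,-0.04,0],"twist": 0},
    {"linear": [0.0,-0.03,0],"twist": 0},
    {"linear": [0.0,-0.026,0],"twist": 0},
  ],
)

```text
time_s: 18.48
tcp_pos: [0.5066, -0.1076, 0.1138]
ee_rot: [0.709, 0.705, 0.001, 0.001]
force: [-0.6, 0.2, -0.1]
finger_gap: 0.497
grip_force: 0.0
```

```bash
python3 - <<'E'
from h import *
s=snap('wrist');t=status.sense();print(t['tcp_pos'],t['force']);blobs(s,.016,300)
print('top');blobs(snap('top'),.018,150)
E
```

```text
[ 0.5031608  -0.10741404  0.11310046] [-4.16326382  1.05946616 -0.5812357 ]
[ 374   13   67   45 2179] [408.  35.] [0.6046 0.0334 0.016 ]
[ 246   68   91   49 4281] [291.  92.] [ 0.5117 -0.0078  0.016 ]
[517 325  21  41 465] [527. 343.] [ 0.7649 -0.2626  0.016 ]
top
[458  63  31  40 562] [473.  87.] [ 0.8353 -0.6734  0.018 ]
[ 444   85  102  109 5436] [497. 145.] [ 0.6408 -0.7022  0.018 ]
[393 157  21  20 303] [403. 167.] [ 0.6122 -0.4097  0.018 ]
[353 219  30  21 260] [372. 228.] [ 0.4455 -0.2843  0.018 ]
[125 227  17  28 341] [133. 241.] [0.4985 0.395  0.018 ]
[301 245  55  12 161] [329. 249.] [ 0.402  -0.1519  0.018 ]
[146 327  35   5 172] [163. 329.] [0.2469 0.3289 0.018 ]
```

```bash
python3 - <<'E'
from h import *
s=dict(np.load('last_wrist.npz'));h=cv2.cvtColor(s['pixels'],cv2.COLOR_BGR2HSV)
m=((h[...,0]>17)&(h[...,0]<32)&(h[...,1]<140)&(h[...,2]>130))[60:125,235:350]
up=[];lo=[]
for c in range(20,95,6):
    r=np.where(m[:,c])[0]; up.append(px2w(s,c+235,r.min()+60-.5,.03)[:2]);lo.append(px2w(s,c+235,r.max()+60.5,.0)[:2])
up=np.array(up);lo=np.array(lo)
for a in(up,lo): k=np.polyfit(a[:,0],a[:,1],1);print('slope',k[0].round(4),'y@.51',np.polyval(k,.51).round(4))
r=np.where(m[22])[0];print([px2w(s,c+235,82,.03).round(4) for c in(r.min()-.5,r.max()+.5)])
t=dict(np.load('last_top.npz'))
# far lid search in top
hh=cv2.cvtColor(t['pixels'],cv2.COLOR_BGR2HSV)
u,v=w2px(t,np.array([.672,-.284,.018]));print(u,v);u,v=int(u),int(v)
print(hh[v-14:v+15:4,u-20:u+21:4].tolist())
E
```

```text
slope 0.0097 y@.51 0.0079
slope -0.009 y@.51 -0.0265
[array([ 0.4764, -0.0019,  0.03  ]), array([ 0.5468, -0.0024,  0.03  ])]
357.9372020705395 152.8435312533354
[[[10, 140, 142], [9, 139, 143], [10, 142, 144], [10, 140, 144], [10, 138, 142], [10, 140, 140], [10, 139, 141], [9, 139, 143], [9, 139, 141], [11, 132, 104], [13, 135, 104]], [[9, 135, 138], [10, 139, 141], [10, 136, 142], [10, 139, 139], [10, 139, 141], [10, 139, 138], [9, 136, 144], [10, 139, 141], [10, 142, 142], [10, 138, 120], [13, 135, 100]], [[90, 59, 91], [80, 17, 88], [13, 44, 92], [10, 98, 114], [14, 108, 156], [17, 92, 180], [18, 77, 163], [16, 104, 208], [10, 139, 150], [10, 143, 139], [14, 133, 98]], [[92, 89, 121], [92, 91, 118], [90, 87, 114], [91, 90, 111], [92, 90, 108], [91, 78, 75], [92, 89, 112], [89, 70, 113], [17, 106, 231], [10, 140, 149], [13, 133, 100]], [[92, 91, 135], [91, 92, 133], [91, 90, 131], [92, 91, 131], [92, 92, 128], [92, 83, 86], [91, 91, 129], [91, 89, 129], [21, 90, 240], [10, 136, 133], [13, 134, 101]], [[91, 90, 142], [91, 92, 141], [91, 92, 139], [92, 90, 141], [92, 92, 138], [93, 91, 90], [92, 92, 138], [91, 92, 138], [14, 77, 152], [9, 136, 131], [12, 133, 100]], [[92, 93, 151], [92, 92, 149], [92, 90, 150], [92, 93, 148], [91, 92, 147], [93, 85, 90], [91, 92, 144], [92, 90, 147], [10, 20, 112], [10, 139, 128], [12, 133, 98]], [[92, 83, 170], [92, 83, 168], [92, 84, 163], [91, 86, 160], [92, 89, 158], [92, 85, 87], [91, 88, 156], [92, 90, 153], [13, 18, 101], [10, 140, 135], [10, 135, 113]]]
```

Block at (0.5115,-0.009), yaw about 0. I'll lower behind its -y side and push it toward the left pen, drifting slightly -x to clear the flask.

Call:
step_arm(
  series=[
    {"linear": [0.015,0.002,0.02],"twist": 0},
    {"linear": [0.015,0,0.04],"twist": 0},
    {"linear": [0,0,0.04],"twist": 0},
    {"linear": [0,0,0.02],"twist": 0},
    {"linear": [0,0,0.0085],"twist": 0},
    {"linear": [0.012,0,0],"twist": 0},
    {"linear": [0.012,0,0],"twist": 0},
    {"linear": [0.012,0,0],"twist": 0},
    {"linear": [0.012,-0.001,0],"twist": 0},
    {"linear": [0.012,-0.001,0],"twist": 0},
  ],
)

```text
time_s: 19.82
tcp_pos: [0.5088, -0.0189, -0.0157]
ee_rot: [0.71, 0.704, 0.0, 0.001]
force: [-0.3, -2.3, 1.8]
finger_gap: 0.5
grip_force: 0.8
```

```bash
python3 - <<'E'
from h import *
s=snap('wrist');t=status.sense();print(t['tcp_pos'],t['force'],t['grip_force']);blobs(s,.03,300)
print('top');blobs(snap('top'),.02,150)
E
```

```text
[ 0.50824844 -0.01764609 -0.01600381] [-0.44790669  0.51436557  0.12061563] 0.0
[  202   178   169    87 13916] [286. 221.] [0.5095 0.0149 0.03  ]
top
[458  63  31  40 492] [473.  88.] [ 0.8331 -0.6735  0.02  ]
[ 444   86  102  108 5180] [497. 145.] [ 0.641 -0.701  0.02 ]
[351 145  19  18 263] [360. 154.] [ 0.6681 -0.2898  0.02  ]
[393 157  21  20 303] [403. 167.] [ 0.6118 -0.4091  0.02  ]
[363 219  20  20 294] [373. 229.] [ 0.441  -0.2853  0.02  ]
[125 227  17  28 341] [133. 241.] [0.4982 0.3943 0.02  ]
[146 327  35   5 172] [163. 329.] [0.247  0.3283 0.02  ]
[248 373  93  30 565] [292. 381.] [ 0.0698 -0.      0.02  ]
```

Both lids confirmed in the right pen, at (0.441,-0.285) and (0.668,-0.290). The block is moving, so I continue.

Call:
step_arm(
  series=[
    {"linear": [0.012,-0.0015,0],"twist": 0},
    {"linear": [0.012,-0.0015,0],"twist": 0},
    {"linear": [0.012,-0.0015,0],"twist": 0},
    {"linear": [0.012,-0.0015,0],"twist": 0},
    {"linear": [0.012,-0.0015,0],"twist": 0},
    {"linear": [0.012,-0.0015,0],"twist": 0},
    {"linear": [0.012,-0.0015,0],"twist": 0},
    {"linear": [0.012,-0.0015,0],"twist": 0},
    {"linear": [0.012,-0.0015,0],"twist": 0},
    {"linear": [0.012,-0.0015,0],"twist": 0},
  ],
)

```text
time_s: 21.18
tcp_pos: [0.4942, 0.1014, -0.0163]
ee_rot: [0.71, 0.704, -0.0, -0.0]
force: [-0.4, -2.1, 1.4]
finger_gap: 0.5
grip_force: 0.8
```

Call:
step_arm(
  series=[
    {"linear": [0.012,0,0],"twist": -0.25},
    {"linear": [0.012,0,0],"twist": -0.25},
    {"linear": [0.012,0,0],"twist": -0.25},
    {"linear": [0.012,0,0],"twist": -0.25},
    {"linear": [0.012,0,0],"twist": -0.25},
    {"linear": [0.012,0,0],"twist": -0.25},
    {"linear": [0.012,0,0],"twist": -0.25},
    {"linear": [0.012,0,0],"twist": -0.25},
    {"linear": [0.012,0,0],"twist": -0.25},
    {"linear": [0.006,0,0],"twist": -0.25},
  ],
)

```text
time_s: 22.42
tcp_pos: [0.4933, 0.2154, -0.0163]
ee_rot: [0.694, 0.72, 0.0, 0.0]
force: [0.6, -1.1, 0.2]
finger_gap: 0.496
grip_force: 0.6
```

```bash
python3 - <<'E'
from h import *
s=snap('wrist');t=status.sense();print(t['tcp_pos'],t['ee_rot'],t['force'],t['grip_force']);blobs(s,.03,300)
p=cv2.cvtColor(s['pixels'],cv2.COLOR_BGR2HSV).astype(int)
for c in (100,285,450): print(c,[(r,*p[r,c]) for r in range(60,300,8)])
E
```

```text
[ 0.49338713  0.21580685 -0.0162375 ] [ 6.94454086e-01  7.19536969e-01  2.62616801e-04 -5.83015039e-05] [-0.07647624  0.5078694   0.10175929] 0.0
[  203   186   169    79 10282] [278. 221.] [0.4891 0.2492 0.03  ]
100 [(60, np.int64(10), np.int64(165), np.int64(136)), (68, np.int64(10), np.int64(153), np.int64(137)), (76, np.int64(11), np.int64(159), np.int64(138)), (84, np.int64(10), np.int64(159), np.int64(138)), (92, np.int64(11), np.int64(158), np.int64(142)), (100, np.int64(10), np.int64(155), np.int64(140)), (108, np.int64(11), np.int64(157), np.int64(143)), (116, np.int64(11), np.int64(156), np.int64(141)), (124, np.int64(10), np.int64(155), np.int64(143)), (132, np.int64(12), np.int64(159), np.int64(144)), (140, np.int64(11), np.int64(156), np.int64(144)), (148, np.int64(11), np.int64(157), np.int64(135)), (156, np.int64(11), np.int64(160), np.int64(131)), (164, np.int64(11), np.int64(157), np.int64(133)), (172, np.int64(12), np.int64(152), np.int64(84)), (180, np.int64(11), np.int64(146), np.int64(82)), (188, np.int64(9), np.int64(129), np.int64(83)), (196, np.int64(10), np.i
[... 2961 characters left out ...]
), (188, np.int64(11), np.int64(158), np.int64(140)), (196, np.int64(11), np.int64(149), np.int64(89)), (204, np.int64(11), np.int64(144), np.int64(92)), (212, np.int64(11), np.int64(154), np.int64(88)), (220, np.int64(9), np.int64(143), np.int64(93)), (228, np.int64(11), np.int64(147), np.int64(87)), (236, np.int64(9), np.int64(154), np.int64(86)), (244, np.int64(10), np.int64(152), np.int64(82)), (252, np.int64(11), np.int64(151), np.int64(81)), (260, np.int64(11), np.int64(151), np.int64(81)), (268, np.int64(9), np.int64(139), np.int64(88)), (276, np.int64(11), np.int64(145), np.int64(88)), (284, np.int64(11), np.int64(154), np.int64(83)), (292, np.int64(11), np.int64(152), np.int64(84))]
```

Call:
step_arm(
  series=[
    {"linear": [0.009,0,0],"twist": 0},
    {"linear": [0.009,0,0],"twist": 0},
    {"linear": [0.009,0,0],"twist": 0},
    {"linear": [0.008,0,0],"twist": 0},
    {"linear": [0,0,0],"twist": 0},
  ],
)

```text
time_s: 23.1
tcp_pos: [0.4922, 0.2503, -0.0162]
ee_rot: [0.695, 0.719, 0.0, -0.0]
force: [-0.9, -0.9, 0.1]
finger_gap: 0.498
grip_force: 0.0
```

Call:
step_arm(
  series=[
    {"linear": [-0.02,0,0],"twist": 0},
    {"linear": [-0.02,-0.004,-0.011],"twist": 0},
  ],
)

```text
time_s: 23.35
tcp_pos: [0.4884, 0.2075, -0.0059]
ee_rot: [0.695, 0.719, -0.001, -0.0]
force: [-1.4, -0.1, 0.5]
finger_gap: 0.5
grip_force: 0.0
```

Call:
step_arm(
  series=[
    {"linear": [0,0,0],"twist": 0},
    {"linear": [0,0,0],"twist": 0},
    {"linear": [0,0,0],"twist": 0},
  ],
  claw=1,
)

```text
time_s: 23.72
tcp_pos: [0.4896, 0.2094, -0.0051]
ee_rot: [0.695, 0.719, 0.0, 0.0]
force: [-0.7, 0.2, 0.4]
finger_gap: 0.002
grip_force: 0.0
```

```bash
python3 - <<'E'
from h import *
s=snap('wrist');t=status.sense();print(t['tcp_pos'],t['ee_rot'],t['force'],t['finger_gap']);blobs(s,.03,300)
h=cv2.cvtColor(s['pixels'],cv2.COLOR_BGR2HSV).astype(int)
pale=(h[...,0]>17)&(h[...,0]<32)&(h[...,1]<140)&(h[...,2]>130)
# block edges rows at columns
b=[]
for c in range(225,345,15):
    r=np.where(pale[60:330,c])[0]+60
    if len(r): b.append((c,r.min(),r.max()))
print(b)
# strongest gray vertical gradient above block = ledge bottom/top
g=cv2.GaussianBlur(s['pixels'].astype(np.float32).mean(2),(5,5),0)
for c in range(120,460,30): 
    d=np.abs(g[3:240,c]-g[0:237,c]); k=np.argsort(d)[::-1]; out=[]
    for i in k:
        if all(abs(i-o)>5 for o in out): out.append(int(i))
        if len(out)==4: break
    print(c,[(o+1,int(d[o])) for o in out])
E
```

```text
[ 0.48952837  0.20955035 -0.00526661] [ 6.94806957e-01  7.19196276e-01  9.02085992e-05 -1.60918442e-05] [0.22081208 0.3948635  0.15580173] 0.001397995023301714
[  211    85   171    85 13939] [296. 126.] [0.492  0.2822 0.03  ]
[(225, np.int64(85), np.int64(169)), (240, np.int64(85), np.int64(169)), (255, np.int64(85), np.int64(169)), (270, np.int64(85), np.int64(168)), (285, np.int64(85), np.int64(168)), (300, np.int64(85), np.int64(169)), (315, np.int64(85), np.int64(169)), (330, np.int64(85), np.int64(169))]
120 [(162, 16), (40, 15), (3, 3), (134, 3)]
150 [(162, 23), (41, 20), (7, 3), (1, 3)]
180 [(165, 26), (41, 23), (12, 1), (1, 1)]
210 [(192, 22), (86, 21), (38, 16), (92, 9)]
240 [(84, 81), (169, 70), (39, 24), (109, 4)]
270 [(84, 82), (169, 71), (229, 25), (40, 23)]
300 [(84, 79), (169, 74), (38, 24), (227, 21)]
330 [(169, 80), (84, 78), (222, 24), (39, 21)]
360 [(169, 82), (84, 81), (40, 20), (203, 11)]
390 [(190, 22), (37, 18), (92, 8), (98, 6)]
420 [(184, 24), (37, 20), (105, 4), (225, 1)]
450 [(185, 27), (38, 24), (165, 3), (6, 2)]
```

Call:
step_arm(
  series=[
    {"linear": [0.015,0.003,0],"twist": -0.6},
    {"linear": [0.015,0,0],"twist": 0},
    {"linear": [0.012,0,0],"twist": 0},
    {"linear": [0.006,0,0],"twist": 0},
    {"linear": [0.006,0,0],"twist": 0},
    {"linear": [0.004,0,0],"twist": 0},
    {"linear": [0.0,0,0],"twist": 0},
  ],
)

```text
time_s: 24.65
tcp_pos: [0.49, 0.2677, -0.0054]
ee_rot: [0.691, 0.723, 0.0, -0.0]
force: [-0.7, -0.3, 0.4]
finger_gap: -0.003
grip_force: 0.0
```

Call:
step_arm(
  series=[
    {"linear": [0.003,0,0],"twist": 0},
    {"linear": [0.003,0,0],"twist": 0},
  ],
)

```text
time_s: 24.9
tcp_pos: [0.4897, 0.2734, -0.0054]
ee_rot: [0.691, 0.723, -0.0, -0.0]
force: [-0.5, -1.1, 0.5]
finger_gap: 0.0
grip_force: 0.4
```

```bash
cat > m.py <<'E'
from h import *
s=snap('wrist');t=status.sense();print(t['tcp_pos'],t['force']);blobs(s,.03,300)
h=cv2.cvtColor(s['pixels'],cv2.COLOR_BGR2HSV).astype(int)
pale=(h[...,0]>17)&(h[...,0]<32)&(h[...,1]<140)&(h[...,2]>130)
for c in (220,250,280,310,340,365):
    r=np.where(pale[60:330,c])[0]+60
    print(c,r.min() if len(r) else 0,r.max() if len(r) else 0, len(r) and px2w(s,c,r.min()-.5,.03)[:2].round(4))
g=cv2.GaussianBlur(s['pixels'].astype(np.float32).mean(2),(5,5),0)
for c in (130,180,400,450):
    d=np.abs(g[3:240,c]-g[0:237,c]); k=np.argsort(d)[::-1]; out=[]
    for i in k:
        if all(abs(i-o)>5 for o in out): out.append(int(i))
        if len(out)==3: break
    print(c,[(o+1,int(d[o])) for o in out])
E
python3 m.py
```

```text
[ 0.48974502  0.27375949 -0.00532429] [-0.31731097  0.33930224 -0.10364498]
[  156     0   298    95 24504] [302.  42.] [0.4918 0.3783 0.03  ]
[ 213  189  155   66 8488] [282. 219.] [0.4871 0.3046 0.03  ]
220 60 253 [0.4594 0.3705]
250 60 251 [0.4715 0.371 ]
280 60 254 [0.4835 0.3716]
310 60 246 [0.4955 0.3721]
340 60 254 [0.5076 0.3726]
365 60 212 [0.5176 0.373 ]
130 [(187, 48), (50, 4), (58, 3)]
180 [(92, 43), (187, 42), (98, 16)]
400 [(80, 59), (189, 55), (91, 46)]
450 [(189, 57), (183, 8), (72, 4)]
```

Call:
step_arm(
  series=[
    {"linear": [0.002,0,0],"twist": 0},
    {"linear": [0.002,0,0],"twist": 0},
  ],
)

```text
time_s: 25.2
tcp_pos: [0.4895, 0.2744, -0.0054]
ee_rot: [0.69, 0.724, -0.002, 0.002]
force: [2.1, -17.0, 5.4]
finger_gap: -0.003
grip_force: 8.3
```

Call:
step_arm(
  series=[
    {"linear": [0.002,0,0],"twist": 0},
    {"linear": [0.002,0,0],"twist": 0},
  ],
)

```text
time_s: 25.45
tcp_pos: [0.4894, 0.2744, -0.0054]
ee_rot: [0.69, 0.724, -0.005, 0.004]
force: [3.4, -29.7, 10.7]
finger_gap: 0.005
grip_force: 15.3
```

```bash
python3 - <<'E'
from h import *
s=dict(np.load('last_wrist.npz'))
print([px2w(s,c,r,.05).round(4) for c,r in ((130,187),(180,187),(400,189),(450,189))])
s=snap('wrist');t=status.sense();print(t['tcp_pos'],t['force'],t['joint_torque'].round(1))
E
```

```text
[array([0.4284, 0.3211, 0.05  ]), array([0.4475, 0.322 , 0.05  ]), array([0.5317, 0.3249, 0.05  ]), array([0.5509, 0.3257, 0.05  ])]
[ 0.48946787  0.27432779 -0.00534854] [  2.77485612 -26.91577392   9.61038703] [ 13.7 -41.  -31.1   6.2  -3.1  -0. ]
```

Contact reached: 30 N pressing the block flat against the ledge. I retreat clear and verify.

Call:
step_arm(
  series=[
    {"linear": [-0.006,0,0],"twist": 0},
    {"linear": [-0.01,0,0],"twist": 0},
    {"linear": [-0.03,0,0],"twist": 0},
    {"linear": [-0.04,0,-0.03],"twist": 0},
    {"linear": [-0.03,-0.01,-0.06],"twist": 0},
    {"linear": [-0.03,-0.01,-0.06],"twist": 0},
    {"linear": [0,0,-0.04],"twist": 0},
    {"linear": [0,0,0],"twist": 0},
  ],
)

```text
time_s: 26.5
tcp_pos: [0.4806, 0.1402, 0.1801]
ee_rot: [0.691, 0.723, 0.004, 0.002]
force: [-0.0, 0.0, -1.3]
finger_gap: -0.0
grip_force: 0.0
```

```bash
cat > v.py <<'E'
from h import *
s=snap('wrist');t=status.sense();print(t['time_s'],t['tcp_pos'],t['force']);blobs(s,.03,300)
p=s['pixels'];h=cv2.cvtColor(p,cv2.COLOR_BGR2HSV).astype(int)
for x in np.arange(.455,.530,.012):
    # profile along y at this x, plane z=.03
    ys=np.arange(.262,.345,.003); print(round(x,3),[int(p[int(round(v)),int(round(u))].mean()) if 0<=v<420 and 0<=u<560 else -1 for u,v in (w2px(s,np.array([x,y,.03])) for y in ys)])
print('top');blobs(snap('top'),.018,150)
E
python3 v.py
```

```text
26.55 [0.47877055 0.13989719 0.17737651] [-0.76816069  0.36685723 -0.34196734]
[  44    0   26   46 1025] [56. 21.] [0.2597 0.297  0.03  ]
[ 165    2   23  134 1435] [177.  68.] [0.3693 0.2624 0.03  ]
[ 265    3   78   50 3555] [303.  27.] [0.4906 0.3031 0.03  ]
[540  49  20  88 679] [552. 100.] [0.7468 0.2497 0.03  ]
[499 319  61  48 411] [532. 343.] [ 0.8089 -0.0437  0.03  ]
[506 343  41  40 368] [529. 363.] [ 0.8141 -0.0754  0.03  ]
0.455 [143, 145, 141, 145, 142, 144, 146, 145, 158, 166, 166, 171, 172, 176, 175, 236, 234, 238, 240, 237, 106, -1, -1, -1, -1, -1, -1, -1]
0.467 [146, 144, 147, 148, 146, 147, 129, 139, 214, 247, 247, 248, 248, 248, 247, 247, 246, 249, 249, 247, 149, -1, -1, -1, -1, -1, -1, -1]
0.479 [144, 142, 142, 141, 143, 142, 134, 142, 170, 246, 247, 247, 247, 246, 247, 247, 246, 249, 249, 247, 145, -1, -1, -1, -1, -1, -1, -1]
0.491 [142, 144, 142, 147, 148, 149, 141, 145, 179, 244, 246, 247, 247, 246, 246, 247, 248, 249, 249, 247, 213, 114, -1, -1, -1, -1, -1, -1]
0.503 [146, 145, 148, 148, 149, 145, 133, 146, 144, 247, 246, 247, 247, 245, 245, 246, 247, 249, 24
[... 220 characters left out ...]
136, 102, 101, 159, 201, 136, 153, 177, 186, 114, 123, 143, 118, 124, 124, 115, -1, -1, -1, -1, -1, -1]
top
[468  80  21  20 166] [478.  89.] [ 0.8276 -0.6884  0.018 ]
[482  99  37  18 329] [499. 107.] [ 0.7591 -0.7367  0.018 ]
[ 452  104   92   89 2432] [496. 151.] [ 0.6231 -0.6935  0.018 ]
[351 145  19  18 255] [360. 154.] [ 0.6684 -0.2904  0.018 ]
[393 157  21  20 295] [403. 167.] [ 0.6122 -0.4098  0.018 ]
[207 158  20  54 195] [216. 193.] [0.6049 0.1472 0.018 ]
[363 219  20  20 290] [373. 229.] [ 0.441  -0.2859  0.018 ]
[147 221  25  31 251] [162. 233.] [0.5101 0.3134 0.018 ]
[125 227  17  28 339] [133. 240.] [0.4986 0.395  0.018 ]
[176 291  63  27 267] [205. 300.] [0.3073 0.2094 0.018 ]
```

Call:
step_arm(
  series=[
    {"linear": [0.03,0,-0.01],"twist": 0},
    {"linear": [0.03,0,0],"twist": 0},
    {"linear": [0,0,0],"twist": 0},
    {"linear": [0,0,0],"twist": 0},
  ],
)

```text
time_s: 27.1
tcp_pos: [0.4735, 0.1989, 0.1834]
ee_rot: [0.691, 0.723, -0.002, -0.001]
force: [0.1, 0.1, -0.1]
finger_gap: 0.004
grip_force: 0.0
```

```bash
cat > e.py <<'E'
from h import *
s=snap('wrist');t=status.sense();print(t['time_s'],t['tcp_pos'])
g=cv2.GaussianBlur(s['pixels'].astype(np.float32),(3,3),0).mean(2)
def edge(xs,y0,y1,z,sgn,n):
    P=[];ys=np.arange(y0,y1,.0004)
    for x in xs:
        uv=np.array([w2px(s,np.array([x,y,z])) for y in ys],np.float32)
        v=cv2.remap(g,uv[:,:1],uv[:,1:],cv2.INTER_LINEAR).ravel(); d=sgn*(v[6:]-v[:-6]); i=d.argmax(); P.append((x,ys[i+3],d[i]))
    P=np.array(P);med=np.median(P[:,1]-.045*P[:,0]);ok=abs(P[:,1]-.045*P[:,0]-med)<.003
    k=np.polyfit(P[ok,0],P[ok,1],1);print(n,'slope',k[0].round(4),'y@.49',np.polyval(k,.49).round(4),ok.sum(),len(ok),P[:,2].mean().round())
edge(np.arange(.462,.52,.004),.275,.300,.03,1,'block -y top edge')
edge(np.arange(.462,.52,.004),.312,.338,.03,-1,'block +y top edge')
for sg in(1,-1):
  edge(np.arange(.39,.445,.004),.305,.335,.05,sg,'ledge near part %d'%sg)
  edge(np.arange(.54,.60,.004),.305,.340,.05,sg,'ledge far part %d'%sg)
  edge(np.r_[np.arange(.39,.445,.004),np.arange(.54,.60,.004)],.305,.340,.05,sg,'ledge all %d'%sg)
  edge(np.r_[np.arange(.39,.445,.004),np.arange(.54,.60,.004)],.305,.340,.0,sg,'foot all %d'%sg)
E
python3 e.py
```

```text
27.15 [0.47370481 0.19870434 0.18372473]
block -y top edge slope 0.04 y@.49 0.2866 15 15 80.0
block +y top edge slope 0.0379 y@.49 0.3223 15 15 101.0
ledge near part 1 slope 0.0396 y@.49 0.3226 14 14 74.0
ledge far part 1 slope 0.0325 y@.49 0.3234 15 15 70.0
ledge all 1 slope 0.041 y@.49 0.3227 29 29 72.0
foot all 1 slope 0.04 y@.49 0.3311 29 29 63.0
ledge near part -1 slope 0.0145 y@.49 0.3137 11 14 16.0
ledge far part -1 slope 0.0425 y@.49 0.3151 15 15 23.0
ledge all -1 slope 0.0389 y@.49 0.3154 26 29 20.0
foot all -1 slope 0.0379 y@.49 0.3224 29 29 19.0
```

The block is flush: slope 0.039 against the ledge's 0.040, gap about 0.4 mm. A quick check that the bystanders are undisturbed, then I hand in.

```bash
python3 - <<'E'
from h import *
a=cv2.imread('pics/top0.png');b=snap('top')['pixels']
for n,(u,v),w in [('flask',(261,191),9),('green1',(311,187),12),('green2',(248,275),12),('turq',(325,280),12),('corkL',(240,143),7),('corkR',(308,133),7),('mug',(277,113),18),('brush',(145,329),14)]:
    t=cv2.cvtColor(a,cv2.COLOR_BGR2GRAY)[v-w:v+w+1,u-w:u+w+1];r=cv2.cvtColor(b,cv2.COLOR_BGR2GRAY)[v-w-10:v+w+11,u-w-10:u+w+11]
    m=cv2.matchTemplate(r,t,cv2.TM_CCOEFF_NORMED);_,q,_,l=cv2.minMaxLoc(m);print(n,l[0]-10,l[1]-10,round(q,2))
E
```

```text
flask 0 0 1.0
green1 0 0 0.96
green2 0 0 0.94
turq -1 -1 0.75
corkL 0 0 1.0
corkR 0 0 1.0
mug 0 0 1.0
brush -10 1 0.52
```

```bash
python3 -c "
from cell import ticket
print(ticket.job_done())"
```

```text
the job is handed in; nothing more can be done
None
```

I handed the job in at about 27 s: both lids are wholly inside the right pen, the block lies flat against the left ledge, and the flask, corks, mug and green lids haven't moved; the turquoise lid and brush gave no clear match in the last check, but the arm never went near either.

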